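# Index the drill guide to its first notch and hold it there

### The arm

A 6-joint arm with a two-finger parallel gripper is mounted at the origin on the work surface. World frame = base frame: x ahead of the robot, y to its left, z up, the work surface at z = 0. Lengths are in m, angles in rad, forces in N, time in s.
With the tool pointing down it reaches from about 0.3 to 0.775 m from the base axis. Payload 14.6 kg.
Tool frame: the origin (TCP) lies between the finger pads, 19 mm behind the fingertips; this is the grasp point; z points along the fingers, y is the line along which they close (so a half turn about z gives the same grasp; the last joint's range is limited). The gripper opens to 85 mm and grips with 20 to 120 N. Pads are 22 mm wide; open, the fingers measure 114 mm over their backs; the gripper's body (76 mm by 85 mm) begins 54 mm behind the grasp point. The pads swing forward as they close: fully open they stand 13 mm farther back than shut.
Start: joints at [1.1, 0.3, 1.521, -0, 1.321, -0.067], TCP at [0.216, 0.506, 0.25] pointing down, gripper open.
Joint ranges: [-3.03, 3.03], [-0.79, 2.21], [0.23, 2.52], [-1.04, 4.18], [0, 3.07], [-2.55, 2.55]. Speed limits (rad/s): [2.22, 2.22, 2.57, 3.14, 3.14, 3.14].

### API

Orientations are given as a 3x3 rotation matrix whose columns are the frame's x, y, z axes.
In Python, from workcell import sense, read_camera, close_job, spot_in, cut_out gives the robot as it stands.
- The arm moves only by the tool send_rows, never from a script. Its argument "moves" is a list of rows, each an object of numbers: "tx", "ty", "tz": the shift along the tool's x, y, z in cm; "wx", "wy", "wz": the turn, a rotation vector about the tool's x, y, z in degrees. In form: [{"tx": .., "ty": .., "tz": .., "wx": .., "wy": .., "wz": ..}, ...]. A call has exactly 8 rows; each row is the pose to reach, as a shift and turn from the pose commanded when the call began, along the tool's axes at that moment; what a row does not reach only later rows make up. A row lasts 1/10 s, in which the tool goes at most 50 mm and 8.59 degrees, less where a joint would pass 70% of its speed; a pose out of reach is approached as far as the arm can. A call with a gripper value outside its range is refused whole. "claw" is the finger opening in cm, from 0 to 8.54, set as the call begins (left out, the last holds). The fingers move at their own pace and stop on an object; "newtons" is the grip in N (left out, the last holds). Time passes only in rows, so rows that repeat a pose let the fingers close, or fill a call up. It gives the time, the measured TCP pose, the force, the opening and the grip force at its end, in the units of the state.
- sense(): the state, without advancing time (a new reading comes with each control period).
- read_camera(name): name is "side" or "top" or "wrist"; returns a dict with "pixels" (384x512x3 uint8, red, green, blue), "mtx" (3x3 intrinsics, pixels), "k1" (the pictures are not rectified: a ray, as slopes to the right and down, at radius r is drawn at 1 + k1 r^2 times it, then the intrinsics apply), "R" (3x3) and "t" (3): a world point X has camera coordinates R X + t. Camera axes: x right, y down, z forward; pixel columns grow to the right and rows downward; lengths in m; the calibration is good to about 2 mm. A picture is of the moment at which its call begins. There is no depth.
- close_job(): hands the job in; it is judged then, once.
Trained networks look in the newest picture that a camera, given by its name, has taken for a name from the list of things; names that differ only in an ending like _2 or _b are one class to them, and where a whole thing is asked for, a point or a joint stands for the part that bears it (a point fixed in the world has none). Each returns a list of dicts, best first, with "confidence" (0 to 1); they miss things now and then, are a little off and sometimes report something else, mostly with a low value. They report only what shows in the picture. A call takes as long as a camera call.
- spot_in(camera, query): "at" ([x, y, z] in m, in the coordinates of the camera as it stood for that picture, good to about 4 mm: the middle of the surface that is visible of it).
- cut_out(camera, query): "region" (384x512 bool, what is visible of it).
The state is a dict: "time": time; "joint_positions": joint angles; "dq": joint speeds; "joint_torque": joint torques, N m; "tcp_pos": TCP position; "eef_rot": TCP orientation; "ft_force": force on the tool from outside, world axes, zero at the start; "moment": the same for the moment, N m; "gripper_width": finger opening in m; "grasp_force": force on a finger pad.
Only numpy, scipy, OpenCV 4.12 (cv2) and the standard library are available. Lean on these libraries where they do the work, as an engineer would, in place of code of your own. Each camera call takes 0.05 s, during which the arm holds its last target. There are 200 camera calls.

### The job

The drill guide that runs on the aluminium rail beside the old parts tray is parked and clamped near the rail's right-hand end, seen from the robot: loosen its black clamp knob by about a quarter turn anticlockwise, without forcing the guide along while it is still clamped. Then grip the steel guide block between the fingers and slide it along the rail towards the other end until its spring ball clicks into the first notch it comes to. Finish still holding the block there for drilling, ball in the notch and knob loose, and leave the things in the tray and on the bench where they are.

Things in the scene. Friction and masses are not known exactly. Their poses are not given: they have to be found in the camera images.
- jig: fixed drilling jig: plywood board 345 x 480 x 18 mm with an aluminium rail and, beyond it, a shallow wooden parts tray. Origin on the bench surface under the rail's middle; y runs along the rail to the left, x across it towards the tray, z up. Rail 440 mm long, 30 mm wide, top 62 mm above the bench, an end stop at each end
- tray_edge (a point): middle of the top edge of the tray's near wall, 73 mm above the bench, 70 mm from the rail's centre line. The tray is 160 mm deep, 400 mm wide, all its walls 73 mm above the bench; two toggle clamps on its far wall reach 127 mm
- notch (a point): centre of the first notch, at the level of the rail's top, 50 mm to the right of the rail's middle (carriage 0.125). Three V notches, 9 mm wide and 4.5 mm deep, cross the robot-side strip of the rail's top, 80 mm apart; this one is nearest the right end. The ball is in it when the guide block's centre has the same position along the rail
- carriage (a joint): position of the guide's carriage along the rail in m: 0 at the right-hand end, growing to the left (jig +y), travel 0.35; starts between 0 and 0.065. First notch at 0.125, the others at 0.205 and 0.285. The carriage's middle is at jig y = value - 0.175
- saddle (a point): middle of the saddle's top, 84 mm above the bench (60 x 60 mm aluminium block astride the rail). Clamp loose, it runs with about 2 N of friction; from about 5 mm before a notch the spring ball draws it in with up to 8 or 9 N and centres it, then it stands firm: overriding the notch takes about 14 N. Clamped, it holds against more than 25 N
- guide: dark steel guide block, fixed to the carriage by a flat arm (top 84 mm above the bench), over the tray's near wall: 26 x 26 mm, 44 mm high, with a bright bushing 3 mm high on top. Origin at the centre of its underside, 76 mm above the bench, 70 mm from the rail's centre line towards the tray; axes as the jig's
- guide_grip (a point): centre of the guide block, 24 mm above its underside (100 mm above the bench): where to grip it, fingers closing along the rail
- clamp (a joint): angle of the carriage's clamp knob in rad: 0 fully tight, growing anticlockwise seen from above (loosening), stop at 3.0; starts between 0 and 0.25. The clamp lets go of the rail at 0.8. Turning it takes about 0.3 N m
- clamp_grip (a point): on the vertical axis of the round black fluted clamp knob (38 mm across, 26 mm high, from 90 to 116 mm above the bench), 104 mm above the bench. The knob stands on the middle of the saddle, over the rail's centre line, 70 mm from the guide block's centre; the saddle's top below it is 84 mm above the bench
- hinge: open brass butt hinge lying flat in the tray's rightmost compartment, 64 x 64 x 8 mm; origin under its middle
- tape_measure: grey tape measure lying flat in the tray's second compartment from the right, 62 x 60 x 34 mm; origin under its middle
- bit_can: steel can of drill bits, 56 mm across, bits standing up to 114 mm, upright in the third compartment from the right; origin under its middle
- screw_box: small cardboard box of screws, 52 x 62 x 36 mm, in the leftmost compartment; origin under its middle
- drill: grey and black cordless drill standing on its battery to the right of the jig, 200 mm tall, about 230 mm long; origin under its battery, chuck along its x
- try_square: try square with wooden stock and steel blade, 115 x 200 mm, lying flat at the left; origin under the stock, blade along its x
- screwdriver: screwdriver with wooden handle, 190 mm long, lying at the right near the robot; origin under its middle, blade along its x
- tape_roll: roll of paper tape lying flat at the left, 100 mm across, 25 mm high; origin under its middle

How it is judged:
By the outcome, as a careful person would: the job done as asked, in the order asked, and still so for the second after the job is handed in, while the arm keeps its last pose, push and grip.
It also fails if it takes over 59 s, if anything falls off the work surface, if the arm or the gripper's body presses on something with over 40 N, if the wrist force passes 120 N, or if a joint passes its speed limit or range.

## Working session

There is one attempt and no reset: what is moved stays moved. The work goes in short steps, Python scripts to look and compute and a tool call to move; the robot and the scene stay as the last step left them, time stands still between calls to the robot, and variables do not carry over. Pictures are saved under pics/ and viewed, at most 10 in all, crops included, and the job is handed in when it is done.

Besides the shell and the picture viewer there is one more tool, called after "Call:" in YAML: its name, and indented under it one key for each argument. send_rows: Moves the arm, as the interface text tells. Its arguments: {"type":"object","properties":{"moves":{"type":"array"},"claw":{"type":"number"},"newtons":{"type":"number"}},"required":["moves"]}

```bash
mkdir -p pics
cat > h.py <<'E'
import numpy as np, cv2
from workcell import sense, read_camera, close_job, spot_in, cut_out
def ray(c,u,v):
    K=c["mtx"]; p=np.array([(u-K[0][2])/K[0][0],(v-K[1][2])/K[1][1]]); q=p.copy()
    for _ in range(20): q=p/(1+c["k1"]*(q@q))
    R=np.array(c["R"]); d=R.T@np.array([q[0],q[1],1.]); o=-R.T@np.array(c["t"]); return o,d
def at_z(c,u,v,z):
    o,d=ray(c,u,v); return o+d*(z-o[2])/d[2]
def proj(c,X):
    K=np.array(c["mtx"]); x=np.array(c["R"])@X+np.array(c["t"]); s=x[:2]/x[2]; s=s*(1+c["k1"]*(s@s)); return K[0,0]*s[0]+K[0,2],K[1,1]*s[1]+K[1,2]
def world(c,p): return np.array(c["R"]).T@(np.array(p)-np.array(c["t"]))
E
python3 - <<'E'
from h import *
np.set_printoptions(precision=4,suppress=True)
s=sense(); print({k:s[k] for k in("time","tcp_pos","eef_rot","ft_force","gripper_width")})
for n in("top","side"):
    c=read_camera(n); cv2.imwrite(f"pics/{n}0.png",cv2.cvtColor(c["pixels"],cv2.COLOR_RGB2BGR))
    print(n,-np.array(c["R"]).T@np.array(c["t"]))
    for q in("clamp","guide","saddle","jig","guide_grip","clamp_grip","drill","bit_can","hinge"):
        for r in spot_in(n,q)[:2]: print(q,round(r["confidence"],2),world(c,r["at"]),proj(c,world(c,r["at"])))
E
```

```text
{'time': 0.0, 'tcp_pos': array([0.216 , 0.5056, 0.2494]), 'eef_rot': array([[-0.9196,  0.3929, -0.0006],
       [ 0.3929,  0.9196, -0.0011],
       [ 0.0001, -0.0012, -1.    ]]), 'ft_force': array([0.0259, 0.3194, 0.2217]), 'gripper_width': 0.08543256731798361}
top [0.3024 0.0057 1.3905]
clamp 0.54 [ 0.5156 -0.0675  0.1169] (np.float64(286.3279239273922), np.float64(181.501853247007))
guide 0.92 [ 0.5279 -0.0735  0.0862] (np.float64(287.54833175350973), np.float64(179.33344702485047))
saddle 0.83 [ 0.5268 -0.0728  0.086 ] (np.float64(287.33365764445995), np.float64(179.66797205668024))
jig 0.58 [0.6068 0.0204 0.0242] (np.float64(258.93948093586096), np.float64(160.54429649775255))
jig 0.28 [ 0.6496 -0.1196  0.0305] (np.float64(298.97530648909316), np.float64(147.34389368585192))
guide_grip 0.57 [ 0.5168 -0.0659  0.1141] (np.float64(285.76464863079474), np.float64(181.26912851924413))
guide_grip 0.24 [0.6085 0.0229 0.0273] (np.float64(258.1958283923786), np.float64(159.88387154486688))
clamp_grip 0.51 [ 0.4806 -0.4473  0.1822] (np.float64(412.659984889713), np.float64(187.022913991310
[... 1269 characters left out ...]
_grip 0.36 [ 0.592  -0.048   0.0288] (np.float64(287.6643494733019), np.float64(196.13367090948208))
drill 0.62 [ 0.4625 -0.4731  0.1866] (np.float64(343.0162241348729), np.float64(314.37600155711783))
drill 0.58 [ 0.5955 -0.0452  0.0302] (np.float64(288.1698115501148), np.float64(194.8009641345937))
bit_can 0.8 [0.6845 0.0576 0.0835] (np.float64(296.36711169248326), np.float64(151.7304370911931))
bit_can 0.57 [0.6532 0.1679 0.0589] (np.float64(270.53817288350547), np.float64(138.74485921706375))
hinge 0.8 [ 0.6496 -0.1181  0.027 ] (np.float64(315.5879232251675), np.float64(205.57641303843053))
hinge 0.45 [0.3061 0.5138 0.0115] (np.float64(143.08470941294576), np.float64(121.13609830572042))
```

Run:
```python
import cv2
a=cv2.imread("pics/top0.png")[70:270,160:440]; cv2.imwrite("pics/top0c.png",cv2.resize(a,None,fx=2.85,fy=2.85,interpolation=cv2.INTER_CUBIC))
a=cv2.imread("pics/side0.png")[100:280,180:420]; cv2.imwrite("pics/side0c.png",cv2.resize(a,None,fx=3.2,fy=3.2,interpolation=cv2.INTER_CUBIC))
```

```text
(no output)
```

View pics/top0c.png

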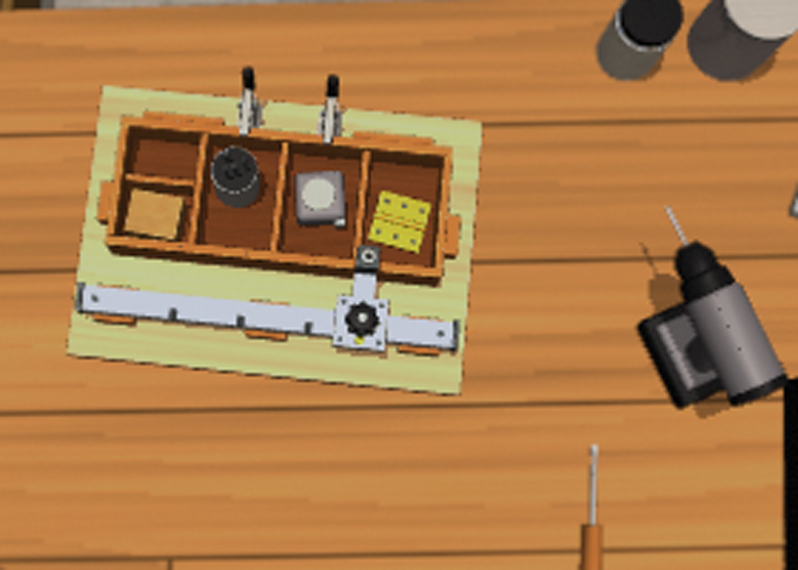

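View pics/side0c.png

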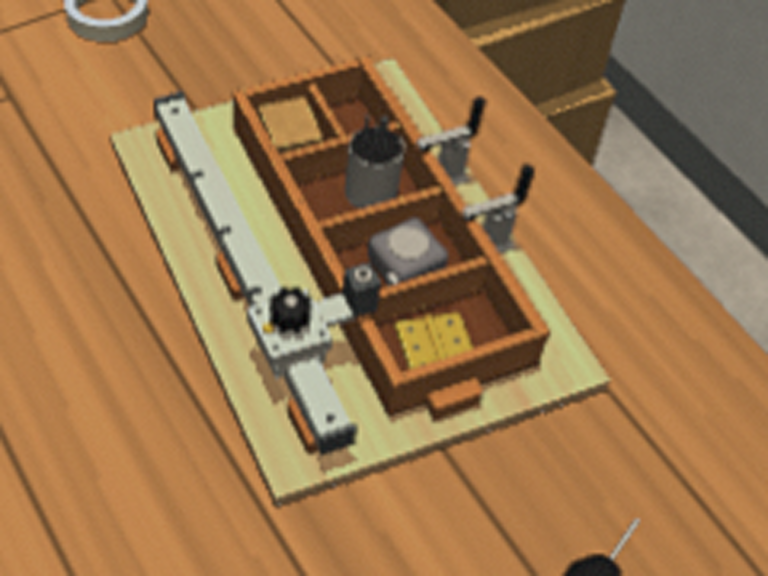

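The top view shows the saddle and knob near the right end, with the knob at crop (362,319), the guide at (369,256) and the first notch at (308,327). The side view agrees, with the knob at (291,308) and the guide at (361,290). I'll fit the jig pose from these points.

Run:
```python
from h import *
from scipy.optimize import least_squares
np.set_printoptions(precision=4,suppress=True)
T=read_camera("top");S=read_camera("side")
# jig board y extents +-.24; x start unknown -> fit b0, length .345
def J(p,q): c,s=np.cos(p[2]),np.sin(p[2]); return np.array([p[0]+c*q[0]-s*q[1],p[1]+s*q[0]+c*q[1],q[2]])
tp=lambda u,v:(160+u/2.85,70+v/2.85); sp=lambda u,v:(180+u/3.2,100+v/3.2)
def obs(p):
    y=p[3]-.175; b=p[4]
    O=[(T,tp(362,318),(0,y,.116),2),(T,tp(369,256),(.07,y,.123),2),(S,sp(291,297),(0,y,.116),2),(S,sp(363,272),(.07,y,.123),2)]
    for x,yy,t,s in((b,.24,(67,355),(None)),(b,-.24,(461,395),(276,500)),(b+.345,-.24,(482,122),(607,381)),(b+.345,.24,(104,86),None)):
        O.append((T,tp(*t),(x,yy,.018),1))
        if s:O.append((S,sp(*s),(x,yy,.018),1))
    O.append((T,tp(308,327),(-.010,-.05,.062),1));O.append((T,tp(240,321),(-.010,.03,.062),1));O.append((T,tp(172,314),(-.010,.11,.062),1))
    return O
def f(p): return np.concatenate([w*(np.array(proj(c,J(p,X)))-px) for c,px,X,w in obs(p)])
r=least_squares(f,[.5,.0,-.1,.05,-.1],loss="soft_l1"); p=r.x
print("jig x,y,yaw,carriage,b",p); print(f(p).reshape(-1,2))
y=p[3]-.175
print("knob",J(p,(0,y,.104)),"guide",J(p,(.07,y,.1)),"target",J(p,(.07,-.05,.1)),"yawdeg",np.degrees(p[2]))
for n,c in(("top",T),("side",S)):
  for q,z in(("clamp",.11),("guide",.1)):
    for d in cut_out(n,q)[:1]:
        m=d["region"].astype(np.uint8);v,u=np.nonzero(m);print(n,q,d["confidence"],m.sum(),u.mean(),v.mean(),u.min(),u.max(),v.min(),v.max())
  print(n,"pred knob",proj(c,J(p,(0,y,.110))),proj(c,J(p,(.07,y,.11))))
np.save("p.npy",p)
```

```text
jig x,y,yaw,carriage,b [ 0.5294  0.0387 -0.1231  0.0658 -0.0665]
[[-0.0503 -0.3399]
 [-0.5428 -0.1202]
 [-0.0155  1.1845]
 [ 0.0889 -0.1343]
 [-0.2913 -0.0022]
 [-0.182   0.5518]
 [-0.5027 -0.6885]
 [ 0.5071  0.1758]
 [ 1.1506 -0.5578]
 [-0.2856 -0.0881]
 [ 0.1367  0.4595]
 [ 0.2917  0.1048]
 [ 0.5575  0.1137]]
knob [ 0.516  -0.0697  0.104 ] guide [ 0.5855 -0.0783  0.1   ] target [ 0.5927 -0.0195  0.1   ] yawdeg -7.0556402444074395
top guide 0.79 467 286.6830835117773 177.80728051391864 277 295 156 193
top pred knob (np.float64(286.89073586874633), np.float64(181.71786128124302)) (np.float64(288.9623838107136), np.float64(160.64081739437484))
side clamp 0.55 156 270.04487179487177 196.42307692307693 264 276 190 203
side guide 0.82 724 275.88121546961327 198.9792817679558 257 298 182 217
side pred knob (np.float64(270.85102494136333), np.float64(194.66729272254508)) (np.float64(293.11735401541205), np.float64(187.70421071590098))
```

```bash
cat >> h.py <<'E'
from scipy.spatial.transform import Rotation as Ro
def plan(pos,ydeg,s=None):
    "shift (cm) and turn (deg) in tool axes to put the TCP at pos, pointing down, closing line at ydeg"
    s=s or sense(); R=np.array(s["eef_rot"]); a=np.radians(ydeg); y=np.array([np.cos(a),np.sin(a),0]); z=np.array([0,0,-1.])
    G=np.c_[np.cross(y,z),y,z]
    print("t",np.round(R.T@(np.array(pos)-s["tcp_pos"])*100,2),"w",np.round(Ro.from_matrix(R.T@G).as_rotvec(degrees=True),1))
E
python3 - <<'E'
from h import *
plan((.4,.2,.25),8); plan((.510,-.07,.24),-50)
E
```

```text
t [-28.93 -20.89  -0.  ] w [-0.  -0.  58.9]
t [-49.65 -41.4    1.  ] w [ -0.   -0.  116.9]
```

Call:
send_rows:
  moves:
    - {"tx": -3.6,"ty": -2.6,"wz": 7.4}
    - {"tx": -7.2,"ty": -5.2,"wz": 14.8}
    - {"tx": -10.8,"ty": -7.8,"wz": 22.2}
    - {"tx": -14.4,"ty": -10.4,"wz": 29.6}
    - {"tx": -18,"ty": -13,"wz": 37}
    - {"tx": -21.6,"ty": -15.6,"wz": 44.4}
    - {"tx": -25.2,"ty": -18.2,"wz": 51.8}
    - {"tx": -28.9,"ty": -20.9,"wz": 58.9}
  claw: 8.54

```text
schema error: expected keys tx, ty, tz, wx, wy, wz
```

Run:
```python
from h import *
s=sense();print(s["tcp_pos"],s["joint_positions"]);plan((.510,-.07,.24),-50)
```

```text
[0.21608769 0.50576552 0.24999802] [ 1.10040063e+00  2.99871939e-01  1.52099520e+00  6.61474490e-05
  1.32069637e+00 -6.65981977e-02]
t [-49.65 -41.4    1.  ] w [ -0.   -0.  116.9]
```

Call:
send_rows:
  moves:
    - {"tx": -3.6,"ty": -2.6,"tz": 0,"wx": 0,"wy": 0,"wz": 7.4}
    - {"tx": -7.2,"ty": -5.2,"tz": 0,"wx": 0,"wy": 0,"wz": 14.8}
    - {"tx": -10.8,"ty": -7.8,"tz": 0,"wx": 0,"wy": 0,"wz": 22.2}
    - {"tx": -14.4,"ty": -10.4,"tz": 0,"wx": 0,"wy": 0,"wz": 29.6}
    - {"tx": -18,"ty": -13,"tz": 0,"wx": 0,"wy": 0,"wz": 37}
    - {"tx": -21.6,"ty": -15.6,"tz": 0,"wx": 0,"wy": 0,"wz": 44.4}
    - {"tx": -25.2,"ty": -18.2,"tz": 0,"wx": 0,"wy": 0,"wz": 51.8}
    - {"tx": -28.9,"ty": -20.9,"tz": 0,"wx": 0,"wy": 0,"wz": 58.9}
  claw: 8.54

```text
time: 2.1
tcp_pos: [0.4003, 0.1984, 0.2502]
eef_rot: [[-0.134, 0.991, 0.001], [0.991, 0.134, 0.0], [0.0, 0.001, -1.0]]
ft_force: [1.4, -0.7, 0.7]
gripper_width: 0.0856
grasp_force: 0.0
```

Run:
```python
from h import *
s=sense();print(s["tcp_pos"],s["joint_positions"]);plan((.510,-.07,.24),-50)
```

```text
[0.40031235 0.19839471 0.25022691] [3.78108314e-01 6.70324935e-02 1.79607756e+00 2.28093048e-06
 1.27790131e+00 2.44189818e-01]
t [-28.06   7.29   1.02] w [ 0.  -0.  57.7]
```

Call:
send_rows:
  moves:
    - {"tx": -4,"ty": 1,"tz": 0.2,"wx": 0,"wy": 0,"wz": 8}
    - {"tx": -8,"ty": 2,"tz": 0.4,"wx": 0,"wy": 0,"wz": 16}
    - {"tx": -12,"ty": 3,"tz": 0.6,"wx": 0,"wy": 0,"wz": 24}
    - {"tx": -16,"ty": 4.1,"tz": 0.8,"wx": 0,"wy": 0,"wz": 32}
    - {"tx": -20,"ty": 5.2,"tz": 1,"wx": 0,"wy": 0,"wz": 40}
    - {"tx": -24,"ty": 6.2,"tz": 1,"wx": 0,"wy": 0,"wz": 48}
    - {"tx": -27,"ty": 7,"tz": 1,"wx": 0,"wy": 0,"wz": 55}
    - {"tx": -28.1,"ty": 7.3,"tz": 1,"wx": 0,"wy": 0,"wz": 57.7}
  claw: 6

```text
time: 2.9
tcp_pos: [0.5115, -0.0705, 0.2398]
eef_rot: [[0.767, 0.641, -0.0], [0.641, -0.767, -0.0], [-0.0, 0.0, -1.0]]
ft_force: [0.7, -0.1, -0.0]
gripper_width: 0.0599
grasp_force: 0.0
```

Run:
```python
from h import *
np.set_printoptions(precision=4,suppress=True)
c=read_camera("wrist"); cv2.imwrite("pics/w1.png",cv2.cvtColor(c["pixels"],cv2.COLOR_RGB2BGR))
s=sense();print(s["tcp_pos"],s["gripper_width"],"cam",-np.array(c["R"]).T@c["t"])
p=np.load("p.npy");co,si=np.cos(p[2]),np.sin(p[2])
J=lambda q:np.array([p[0]+co*q[0]-si*q[1],p[1]+si*q[0]+co*q[1],q[2]])
for q in((0,p[3]-.175,.116),(.07,p[3]-.175,.123),(-.01,-.05,.062)):print("pred",proj(c,J(q)))
for q in("clamp","guide","saddle","clamp_grip"):
    for d in spot_in("wrist",q)[:1]: print(q,d["confidence"],world(c,d["at"]),proj(c,world(c,d["at"])))
```

```text
[ 0.5116 -0.0705  0.2397] 0.05993525850723944 cam [ 0.5663 -0.0243  0.3644]
pred (np.float64(257.18472275703357), np.float64(183.25405085403924))
pred (np.float64(318.15548293843426), np.float64(130.593900614448))
pred (np.float64(211.71769784277393), np.float64(136.71866909510706))
clamp 0.91 [ 0.5197 -0.0701  0.1146] (np.float64(260.13101217665246), np.float64(180.13939255066614))
guide 0.66 [ 0.5319 -0.0686  0.0824] (np.float64(266.051448860538), np.float64(162.23499173774886))
saddle 0.64 [ 0.534  -0.069   0.0857] (np.float64(267.90155981389626), np.float64(161.4987611897358))
clamp_grip 0.8 [ 0.5204 -0.0656  0.1139] (np.float64(256.85377994672933), np.float64(176.29795890209272))
```

View pics/w1.png

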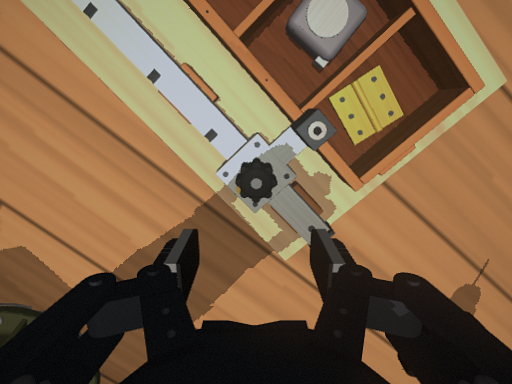

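The wrist view shows the knob centre at (256,183), the guide bushing at (317,130) and the first notch at (211,135). All are within 2 px of the fitted jig pose, so I'll refine with these and descend.

Run:
```python
from h import *
np.set_printoptions(precision=4,suppress=True)
c=read_camera("wrist")
k=at_z(c,256.2,183,.116);g=at_z(c,317.2,130.3,.123);n=at_z(c,211,135.2,.062);print(k,g,n,np.linalg.norm((k-g)[:2]),np.degrees(np.arctan2(*(g-k)[1::-1])))
plan((k[0],k[1],.109),-50)
```

```text
[ 0.5147 -0.0654  0.116 ] [ 0.5844 -0.0734  0.123 ] [ 0.5127 -0.0046  0.062 ] 0.07013762378717456 -6.559002916709517
t [ 0.4   0.14 13.11] w [-0.  -0.   0.4]
```

The arm was still settling when that picture was taken, so its pixels don't match the later calibration. I'll re-measure on a fresh picture by template matching.

Run:
```python
from h import *
np.set_printoptions(precision=4,suppress=True)
a=cv2.imread("pics/w1.png"); p=np.load("p.npy");co,si=np.cos(p[2]),np.sin(p[2])
J=lambda q:np.array([p[0]+co*q[0]-si*q[1],p[1]+si*q[0]+co*q[1],q[2]])
for _ in range(2):
    s=sense();c=read_camera("wrist"); b=cv2.cvtColor(c["pixels"],cv2.COLOR_RGB2BGR)
    print(s["time"],s["tcp_pos"],"cam",-np.array(c["R"]).T@c["t"],c["mtx"][0][0])
    for u,v,z,q in((256,183,.116,(0,p[3]-.175,.116)),(317,130,.123,(.07,p[3]-.175,.123)),(211,135,.062,(-.01,-.05,.062))):
        t=a[v-22:v+23,u-22:u+23]; m=cv2.matchTemplate(b,t,cv2.TM_CCOEFF_NORMED); _,sc,_,l=cv2.minMaxLoc(m)
        P=(l[0]+22,l[1]+22); print(sc,P,at_z(c,*P,z),"fit",J(q),np.array(proj(c,J(q))))
cv2.imwrite("pics/w2.png",b)
```

```text
3.2 [ 0.5107 -0.067   0.2401] cam [ 0.5651 -0.0203  0.3648] 282.11799467075497
0.9674018621444702 (259, 185) [ 0.515  -0.0685  0.116 ] fit [ 0.516  -0.0697  0.116 ] [260.7059 184.9709]
0.9753458499908447 (321, 133) [ 0.5849 -0.0774  0.123 ] fit [ 0.5855 -0.0783  0.123 ] [322.2446 133.2178]
0.9804571866989136 (214, 136) [ 0.5141 -0.0075  0.062 ] fit [ 0.5133 -0.0097  0.062 ] [215.1872 137.9154]
3.25 [ 0.5107 -0.067   0.2402] cam [ 0.5651 -0.0204  0.3648] 282.11799467075497
0.9699333906173706 (259, 185) [ 0.515  -0.0686  0.116 ] fit [ 0.516  -0.0697  0.116 ] [260.6001 184.9605]
0.9712395071983337 (321, 133) [ 0.585  -0.0775  0.123 ] fit [ 0.5855 -0.0783  0.123 ] [322.1013 133.1987]
0.9846675992012024 (214, 136) [ 0.5142 -0.0076  0.062 ] fit [ 0.5133 -0.0097  0.062 ] [215.0878 137.9301]
```

Run:
```python
from h import *
plan((.5153,-.0688,.150),-50);plan((.5153,-.0688,.108),-50)
```

```text
t [0.24 0.41 9.02] w [ 0.  -0.   0.4]
t [ 0.23  0.41 13.22] w [ 0.  -0.   0.4]
```

Call:
send_rows:
  moves:
    - {"tx": 0.05,"ty": 0.1,"tz": 2.5,"wx": 0,"wy": 0,"wz": 0}
    - {"tx": 0.1,"ty": 0.2,"tz": 5,"wx": 0,"wy": 0,"wz": 0}
    - {"tx": 0.2,"ty": 0.4,"tz": 7.5,"wx": 0,"wy": 0,"wz": 0}
    - {"tx": 0.23,"ty": 0.41,"tz": 9.5,"wx": 0,"wy": 0,"wz": 0}
    - {"tx": 0.23,"ty": 0.41,"tz": 11,"wx": 0,"wy": 0,"wz": 0}
    - {"tx": 0.23,"ty": 0.41,"tz": 12.2,"wx": 0,"wy": 0,"wz": 0}
    - {"tx": 0.23,"ty": 0.41,"tz": 13.2,"wx": 0,"wy": 0,"wz": 0}
    - {"tx": 0.23,"ty": 0.41,"tz": 13.2,"wx": 0,"wy": 0,"wz": 0}
  claw: 6

```text
time: 4.1
tcp_pos: [0.5149, -0.0695, 0.1071]
eef_rot: [[0.763, 0.647, -0.002], [0.647, -0.763, 0.0], [-0.001, -0.001, -1.0]]
ft_force: [-0.5, -0.1, -0.0]
gripper_width: 0.0599
grasp_force: 0.0
```

Run:
```python
from h import *
np.set_printoptions(precision=4,suppress=True)
for _ in range(4): c=read_camera("wrist")
cv2.imwrite("pics/w3.png",cv2.cvtColor(c["pixels"],cv2.COLOR_RGB2BGR))
s=sense();print(s["tcp_pos"],s["ft_force"],s["gripper_width"]); plan((.5153,-.0688,.108),-50)
print(proj(c,s["tcp_pos"]),[proj(c,np.array(s["tcp_pos"])+np.array(s["eef_rot"])[:,1]*d) for d in(-.03,.03)])
```

```text
[ 0.5157 -0.0698  0.1087] [-0.4914 -0.1021 -0.7785] 0.05965989695455222
t [ 0.03 -0.11  0.07] w [ 0.1 -0.   0.3]
(np.float64(255.09164688301317), np.float64(256.7392290078431)) [(np.float64(194.58853379545673), np.float64(256.7498814624961)), (np.float64(315.6206796758241), np.float64(256.66564457286967))]
```

View pics/w3.png

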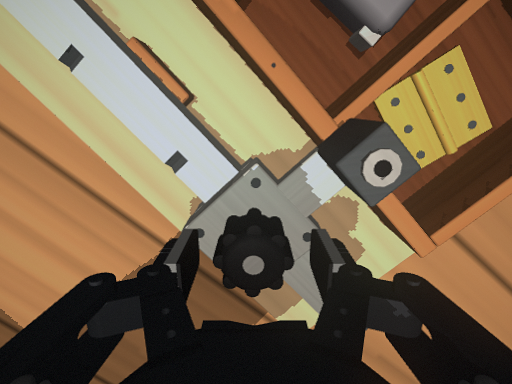

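The knob sits centrally between the fingers (knob at u≈254, fingers at 198 and 311), so I'll close on it.

Call:
send_rows:
  moves:
    - {"tx": 0,"ty": 0,"tz": 0,"wx": 0,"wy": 0,"wz": 0}
    - {"tx": 0,"ty": 0,"tz": 0,"wx": 0,"wy": 0,"wz": 0}
    - {"tx": 0,"ty": 0,"tz": 0,"wx": 0,"wy": 0,"wz": 0}
    - {"tx": 0,"ty": 0,"tz": 0,"wx": 0,"wy": 0,"wz": 0}
    - {"tx": 0,"ty": 0,"tz": 0,"wx": 0,"wy": 0,"wz": 0}
    - {"tx": 0,"ty": 0,"tz": 0,"wx": 0,"wy": 0,"wz": 0}
    - {"tx": 0,"ty": 0,"tz": 0,"wx": 0,"wy": 0,"wz": 0}
    - {"tx": 0,"ty": 0,"tz": 0,"wx": 0,"wy": 0,"wz": 0}
  claw: 3
  newtons: 60

```text
time: 5.1
tcp_pos: [0.5153, -0.0697, 0.1088]
eef_rot: [[0.763, 0.646, 0.0], [0.646, -0.763, 0.0], [0.0, 0.0, -1.0]]
ft_force: [-5.2, 1.8, 9.1]
gripper_width: 0.0362
grasp_force: 59.1
```

Call:
send_rows:
  moves:
    - {"tx": 0,"ty": 0,"tz": 0,"wx": 0,"wy": 0,"wz": -3}
    - {"tx": 0,"ty": 0,"tz": 0,"wx": 0,"wy": 0,"wz": -8}
    - {"tx": 0,"ty": 0,"tz": 0,"wx": 0,"wy": 0,"wz": -14}
    - {"tx": 0,"ty": 0,"tz": 0,"wx": 0,"wy": 0,"wz": -20}
    - {"tx": 0,"ty": 0,"tz": 0,"wx": 0,"wy": 0,"wz": -26}
    - {"tx": 0,"ty": 0,"tz": 0,"wx": 0,"wy": 0,"wz": -32}
    - {"tx": 0,"ty": 0,"tz": 0,"wx": 0,"wy": 0,"wz": -38}
    - {"tx": 0,"ty": 0,"tz": 0,"wx": 0,"wy": 0,"wz": -44}

```text
time: 5.9
tcp_pos: [0.5156, -0.0699, 0.1088]
eef_rot: [[0.096, 0.995, 0.001], [0.995, -0.096, -0.0], [0.0, 0.001, -1.0]]
ft_force: [-2.2, 0.9, 5.3]
gripper_width: 0.0363
grasp_force: 59.2
```

Run:
```python
from h import *
s=sense();print(s["tcp_pos"],s["ft_force"],s["moment"],s["gripper_width"],s["grasp_force"],s["joint_positions"][5])
```

```text
[ 0.51563843 -0.06985165  0.10881467] [-2.23257474  0.94264638  5.29419859] [ 0.19110038  0.40353143 -0.28526178] 0.036265440180323925 59.174240827560425 -0.10892872294412669
```

Call:
send_rows:
  moves:
    - {"tx": 0,"ty": 0,"tz": 0,"wx": 0,"wy": 0,"wz": -6}
    - {"tx": 0,"ty": 0,"tz": 0,"wx": 0,"wy": 0,"wz": -12}
    - {"tx": 0,"ty": 0,"tz": 0,"wx": 0,"wy": 0,"wz": -18}
    - {"tx": 0,"ty": 0,"tz": 0,"wx": 0,"wy": 0,"wz": -24}
    - {"tx": 0,"ty": 0,"tz": 0,"wx": 0,"wy": 0,"wz": -30}
    - {"tx": 0,"ty": 0,"tz": 0,"wx": 0,"wy": 0,"wz": -36}
    - {"tx": 0,"ty": 0,"tz": 0,"wx": 0,"wy": 0,"wz": -42}
    - {"tx": 0,"ty": 0,"tz": 0,"wx": 0,"wy": 0,"wz": -46}

```text
time: 6.7
tcp_pos: [0.516, -0.0698, 0.1088]
eef_rot: [[-0.649, 0.761, 0.002], [0.761, 0.649, 0.0], [-0.001, 0.002, -1.0]]
ft_force: [1.4, 1.7, 4.0]
gripper_width: 0.0361
grasp_force: 59.4
```

Run:
```python
from h import *
s=sense();print(s["tcp_pos"],s["ft_force"],s["moment"],s["gripper_width"],s["grasp_force"],s["joint_positions"][5])
```

```text
[ 0.51602685 -0.06975659  0.10882283] [1.43892268 1.65569151 3.97434108] [ 0.25161926 -0.22318071 -0.35099739] 0.036097613233030616 59.40659701824188 -0.9116496647534286
```

Turned about 90° with a steady moment of about 0.3 N m. Now release, then rise straight up.

Call:
send_rows:
  moves:
    - {"tx": 0,"ty": 0,"tz": 0,"wx": 0,"wy": 0,"wz": 0}
    - {"tx": 0,"ty": 0,"tz": 0,"wx": 0,"wy": 0,"wz": 0}
    - {"tx": 0,"ty": 0,"tz": 0,"wx": 0,"wy": 0,"wz": 0}
    - {"tx": 0,"ty": 0,"tz": 0,"wx": 0,"wy": 0,"wz": 0}
    - {"tx": 0,"ty": 0,"tz": 0,"wx": 0,"wy": 0,"wz": 0}
    - {"tx": 0,"ty": 0,"tz": -1,"wx": 0,"wy": 0,"wz": 0}
    - {"tx": 0,"ty": 0,"tz": -3,"wx": 0,"wy": 0,"wz": 0}
    - {"tx": 0,"ty": 0,"tz": -5.5,"wx": 0,"wy": 0,"wz": 0}
  claw: 6
  newtons: 60

```text
time: 7.5
tcp_pos: [0.5151, -0.0698, 0.1637]
eef_rot: [[-0.646, 0.763, -0.001], [0.763, 0.646, 0.0], [0.001, -0.001, -1.0]]
ft_force: [0.4, 0.5, 0.1]
gripper_width: 0.06
grasp_force: 0.0
```

Run:
```python
from h import *
for _ in range(5): c=read_camera("wrist")
s=sense();print(s["tcp_pos"],s["ft_force"],s["gripper_width"]); plan((.5854,-.0778,.200),83)
```

```text
[ 0.51521211 -0.06976143  0.16294999] [ 0.48502424 -0.09397292 -0.22428174] 0.06028201788410187
t [-5.15  4.84 -3.71] w [ -0.   -0.  -42.7]
```

Call:
send_rows:
  moves:
    - {"tx": 0,"ty": 0,"tz": -2,"wx": 0,"wy": 0,"wz": -5}
    - {"tx": -1,"ty": 1,"tz": -3.7,"wx": 0,"wy": 0,"wz": -12}
    - {"tx": -2.5,"ty": 2.4,"tz": -3.7,"wx": 0,"wy": 0,"wz": -19}
    - {"tx": -4,"ty": 3.8,"tz": -3.7,"wx": 0,"wy": 0,"wz": -26}
    - {"tx": -5,"ty": 4.7,"tz": -3.7,"wx": 0,"wy": 0,"wz": -33}
    - {"tx": -5.15,"ty": 4.84,"tz": -3.7,"wx": 0,"wy": 0,"wz": -39}
    - {"tx": -5.15,"ty": 4.84,"tz": -3.7,"wx": 0,"wy": 0,"wz": -42.7}
    - {"tx": -5.15,"ty": 4.84,"tz": -3.7,"wx": 0,"wy": 0,"wz": -42.7}
  claw: 6

```text
time: 8.55
tcp_pos: [0.5854, -0.0778, 0.1989]
eef_rot: [[-0.993, 0.122, -0.002], [0.122, 0.993, 0.0], [0.002, 0.0, -1.0]]
ft_force: [0.6, 0.9, 0.5]
gripper_width: 0.0595
grasp_force: 0.0
```

Run:
```python
from h import *
np.set_printoptions(precision=4,suppress=True)
for _ in range(4): c=read_camera("wrist")
cv2.imwrite("pics/w4.png",cv2.cvtColor(c["pixels"],cv2.COLOR_RGB2BGR))
s=sense();print(s["tcp_pos"]); plan((.5854,-.0778,.102),83)
p=np.load("p.npy");co,si=np.cos(p[2]),np.sin(p[2])
J=lambda q:np.array([p[0]+co*q[0]-si*q[1],p[1]+si*q[0]+co*q[1],q[2]])
for q in((0,p[3]-.175,.116),(.07,p[3]-.175,.123),(-.01,-.05,.062)):print("pred",proj(c,J(q)))
np.savez("c4.npz",**{k:np.array(v) for k,v in c.items()})
```

```text
[ 0.5854 -0.0778  0.1997]
t [ 0.   -0.    9.77] w [ 0.  -0.  -0.1]
pred (np.float64(252.70907230627898), np.float64(108.81554538732598))
pred (np.float64(253.06626256818348), np.float64(205.0614225406662))
pred (np.float64(319.82772459418646), np.float64(96.4265218745473))
```

View pics/w4.png

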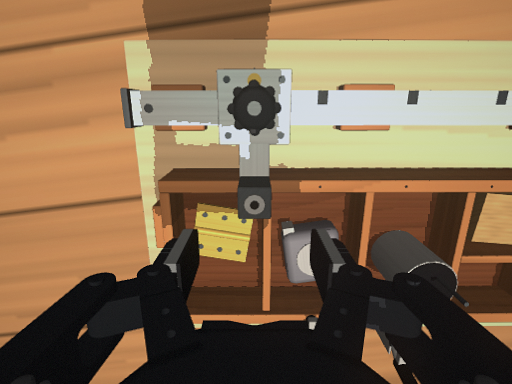

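The wrist view shows the bushing at (254,205), knob at (254,107) and first notch at (322,97), all as predicted within about 2 px. The tray is clear below the fingers, so I'll descend onto the block.

Call:
send_rows:
  moves:
    - {"tx": 0,"ty": 0,"tz": 2.5,"wx": 0,"wy": 0,"wz": 0}
    - {"tx": 0,"ty": 0,"tz": 5,"wx": 0,"wy": 0,"wz": 0}
    - {"tx": 0,"ty": 0,"tz": 7,"wx": 0,"wy": 0,"wz": 0}
    - {"tx": 0,"ty": 0,"tz": 8.5,"wx": 0,"wy": 0,"wz": 0}
    - {"tx": 0,"ty": 0,"tz": 9.5,"wx": 0,"wy": 0,"wz": 0}
    - {"tx": 0,"ty": 0,"tz": 9.8,"wx": 0,"wy": 0,"wz": 0}
    - {"tx": 0,"ty": 0,"tz": 9.8,"wx": 0,"wy": 0,"wz": 0}
    - {"tx": 0,"ty": 0,"tz": 9.8,"wx": 0,"wy": 0,"wz": 0}
  claw: 6

```text
time: 9.55
tcp_pos: [0.586, -0.0779, 0.1028]
eef_rot: [[-0.992, 0.123, 0.001], [0.123, 0.992, -0.0], [-0.001, -0.0, -1.0]]
ft_force: [0.9, -0.4, -0.5]
gripper_width: 0.06
grasp_force: 0.0
```

Call:
send_rows:
  moves:
    - {"tx": 0,"ty": 0,"tz": 0,"wx": 0,"wy": 0,"wz": 0}
    - {"tx": 0,"ty": 0,"tz": 0,"wx": 0,"wy": 0,"wz": 0}
    - {"tx": 0,"ty": 0,"tz": 0,"wx": 0,"wy": 0,"wz": 0}
    - {"tx": 0,"ty": 0,"tz": 0,"wx": 0,"wy": 0,"wz": 0}
    - {"tx": 0,"ty": 0,"tz": 0,"wx": 0,"wy": 0,"wz": 0}
    - {"tx": 0,"ty": 0,"tz": 0,"wx": 0,"wy": 0,"wz": 0}
    - {"tx": 0,"ty": 0,"tz": 0,"wx": 0,"wy": 0,"wz": 0}
    - {"tx": 0,"ty": 0,"tz": 0,"wx": 0,"wy": 0,"wz": 0}
  claw: 1.5
  newtons: 40

```text
time: 10.35
tcp_pos: [0.5858, -0.0779, 0.1025]
eef_rot: [[-0.992, 0.122, 0.001], [0.122, 0.992, -0.0], [-0.001, -0.0, -1.0]]
ft_force: [-2.1, 1.1, 5.7]
gripper_width: 0.0255
grasp_force: 40.1
```

Run:
```python
from h import *
np.set_printoptions(precision=4,suppress=True)
c=read_camera("wrist");s=sense();print(s["time"],s["tcp_pos"],s["ft_force"],s["moment"],s["gripper_width"],s["grasp_force"])
c4=dict(np.load("c4.npz"))
n=[at_z(c4,u,97.5,.062) for u in(322.5,413,502.5)];k=at_z(c4,254,107,.116);g=at_z(c4,254,204.7,.123)
print(n,k,g)
d=n[2]-n[0];d/=np.linalg.norm(d);print("yaw",np.degrees(np.arctan2(-d[0],d[1])),"spacing",np.linalg.norm(n[1]-n[0]),"to go",(n[0]-g)@d,(n[0]-k)@d)
```

```text
10.4 [ 0.5858 -0.0779  0.1025] [-1.6486 -0.4003  6.7723] [-0.0077  0.3201  0.0272] 0.025336298399605182 40.05517780780792
[array([ 0.5146, -0.0074,  0.062 ]), array([0.5245, 0.0726, 0.062 ]), array([0.5342, 0.1525, 0.062 ])] [ 0.5149 -0.0686  0.116 ] [ 0.5853 -0.0776  0.123 ]
yaw -7.018685012078523 spacing 0.08057328786341218 to go 0.061008279705562225 0.06074795109867217
```

Gripped, and the tool y axis lies along the rail (7.0°). About 60.5 mm to go. A gentle 3 mm push first will show whether the clamp is free.

Call:
send_rows:
  moves:
    - {"tx": 0,"ty": 0.05,"tz": 0,"wx": 0,"wy": 0,"wz": 0}
    - {"tx": 0,"ty": 0.1,"tz": 0,"wx": 0,"wy": 0,"wz": 0}
    - {"tx": 0,"ty": 0.15,"tz": 0,"wx": 0,"wy": 0,"wz": 0}
    - {"tx": 0,"ty": 0.2,"tz": 0,"wx": 0,"wy": 0,"wz": 0}
    - {"tx": 0,"ty": 0.25,"tz": 0,"wx": 0,"wy": 0,"wz": 0}
    - {"tx": 0,"ty": 0.3,"tz": 0,"wx": 0,"wy": 0,"wz": 0}
    - {"tx": 0,"ty": 0.3,"tz": 0,"wx": 0,"wy": 0,"wz": 0}
    - {"tx": 0,"ty": 0.3,"tz": 0,"wx": 0,"wy": 0,"wz": 0}

```text
time: 11.2
tcp_pos: [0.5861, -0.0751, 0.1025]
eef_rot: [[-0.992, 0.123, 0.001], [0.123, 0.992, -0.0], [-0.001, -0.0, -1.0]]
ft_force: [-2.4, -1.7, 5.5]
gripper_width: 0.0257
grasp_force: 40.2
```

The force stays under 2 N along the rail, so the clamp is free. Slide on, then go slowly near the notch.

Call:
send_rows:
  moves:
    - {"tx": 0,"ty": 0.4,"tz": 0,"wx": 0,"wy": 0,"wz": 0}
    - {"tx": 0,"ty": 1.1,"tz": 0,"wx": 0,"wy": 0,"wz": 0}
    - {"tx": 0,"ty": 1.9,"tz": 0,"wx": 0,"wy": 0,"wz": 0}
    - {"tx": 0,"ty": 2.7,"tz": 0,"wx": 0,"wy": 0,"wz": 0}
    - {"tx": 0,"ty": 3.5,"tz": 0,"wx": 0,"wy": 0,"wz": 0}
    - {"tx": 0,"ty": 4.2,"tz": 0,"wx": 0,"wy": 0,"wz": 0}
    - {"tx": 0,"ty": 4.6,"tz": 0,"wx": 0,"wy": 0,"wz": 0}
    - {"tx": 0,"ty": 4.6,"tz": 0,"wx": 0,"wy": 0,"wz": 0}

```text
time: 12.0
tcp_pos: [0.5918, -0.0292, 0.1025]
eef_rot: [[-0.992, 0.122, 0.001], [0.122, 0.992, -0.0], [-0.001, -0.0, -1.0]]
ft_force: [-1.5, 0.2, 5.5]
gripper_width: 0.0254
grasp_force: 40.4
```

Call:
send_rows:
  moves:
    - {"tx": 0,"ty": 0.05,"tz": 0,"wx": 0,"wy": 0,"wz": 0}
    - {"tx": 0,"ty": 0.1,"tz": 0,"wx": 0,"wy": 0,"wz": 0}
    - {"tx": 0,"ty": 0.15,"tz": 0,"wx": 0,"wy": 0,"wz": 0}
    - {"tx": 0,"ty": 0.2,"tz": 0,"wx": 0,"wy": 0,"wz": 0}
    - {"tx": 0,"ty": 0.25,"tz": 0,"wx": 0,"wy": 0,"wz": 0}
    - {"tx": 0,"ty": 0.3,"tz": 0,"wx": 0,"wy": 0,"wz": 0}
    - {"tx": 0,"ty": 0.3,"tz": 0,"wx": 0,"wy": 0,"wz": 0}
    - {"tx": 0,"ty": 0.3,"tz": 0,"wx": 0,"wy": 0,"wz": 0}

```text
time: 12.8
tcp_pos: [0.5921, -0.0264, 0.1025]
eef_rot: [[-0.992, 0.123, 0.001], [0.123, 0.992, -0.0], [-0.001, -0.0, -1.0]]
ft_force: [-3.0, -1.0, 5.1]
gripper_width: 0.0256
grasp_force: 40.4
```

Call:
send_rows:
  moves:
    - {"tx": 0,"ty": 0.05,"tz": 0,"wx": 0,"wy": 0,"wz": 0}
    - {"tx": 0,"ty": 0.1,"tz": 0,"wx": 0,"wy": 0,"wz": 0}
    - {"tx": 0,"ty": 0.15,"tz": 0,"wx": 0,"wy": 0,"wz": 0}
    - {"tx": 0,"ty": 0.2,"tz": 0,"wx": 0,"wy": 0,"wz": 0}
    - {"tx": 0,"ty": 0.2,"tz": 0,"wx": 0,"wy": 0,"wz": 0}
    - {"tx": 0,"ty": 0.2,"tz": 0,"wx": 0,"wy": 0,"wz": 0}
    - {"tx": 0,"ty": 0.2,"tz": 0,"wx": 0,"wy": 0,"wz": 0}
    - {"tx": 0,"ty": 0.2,"tz": 0,"wx": 0,"wy": 0,"wz": 0}

```text
time: 13.6
tcp_pos: [0.5924, -0.0244, 0.1025]
eef_rot: [[-0.992, 0.123, 0.001], [0.123, 0.992, -0.0], [-0.001, -0.0, -1.0]]
ft_force: [-1.9, -0.3, 6.1]
gripper_width: 0.0254
grasp_force: 40.4
```

Call:
send_rows:
  moves:
    - {"tx": 0,"ty": 0.05,"tz": 0,"wx": 0,"wy": 0,"wz": 0}
    - {"tx": 0,"ty": 0.1,"tz": 0,"wx": 0,"wy": 0,"wz": 0}
    - {"tx": 0,"ty": 0.15,"tz": 0,"wx": 0,"wy": 0,"wz": 0}
    - {"tx": 0,"ty": 0.2,"tz": 0,"wx": 0,"wy": 0,"wz": 0}
    - {"tx": 0,"ty": 0.2,"tz": 0,"wx": 0,"wy": 0,"wz": 0}
    - {"tx": 0,"ty": 0.2,"tz": 0,"wx": 0,"wy": 0,"wz": 0}
    - {"tx": 0,"ty": 0.2,"tz": 0,"wx": 0,"wy": 0,"wz": 0}
    - {"tx": 0,"ty": 0.2,"tz": 0,"wx": 0,"wy": 0,"wz": 0}

```text
time: 14.4
tcp_pos: [0.5927, -0.0219, 0.1025]
eef_rot: [[-0.992, 0.122, 0.001], [0.122, 0.992, 0.0], [-0.001, 0.0, -1.0]]
ft_force: [-1.9, 3.7, 5.4]
gripper_width: 0.0259
grasp_force: 40.3
```

Call:
send_rows:
  moves:
    - {"tx": 0,"ty": 0.05,"tz": 0,"wx": 0,"wy": 0,"wz": 0}
    - {"tx": 0,"ty": 0.1,"tz": 0,"wx": 0,"wy": 0,"wz": 0}
    - {"tx": 0,"ty": 0.15,"tz": 0,"wx": 0,"wy": 0,"wz": 0}
    - {"tx": 0,"ty": 0.2,"tz": 0,"wx": 0,"wy": 0,"wz": 0}
    - {"tx": 0,"ty": 0.2,"tz": 0,"wx": 0,"wy": 0,"wz": 0}
    - {"tx": 0,"ty": 0.2,"tz": 0,"wx": 0,"wy": 0,"wz": 0}
    - {"tx": 0,"ty": 0.2,"tz": 0,"wx": 0,"wy": 0,"wz": 0}
    - {"tx": 0,"ty": 0.2,"tz": 0,"wx": 0,"wy": 0,"wz": 0}

```text
time: 15.2
tcp_pos: [0.593, -0.019, 0.1025]
eef_rot: [[-0.993, 0.122, 0.001], [0.122, 0.993, 0.002], [-0.001, 0.002, -1.0]]
ft_force: [0.3, 10.4, 5.2]
gripper_width: 0.0253
grasp_force: 40.4
```

The ball is pulling the block in (+10 N). Advance in half-millimetre steps to centre it.

Call:
send_rows:
  moves:
    - {"tx": 0,"ty": 0.05,"tz": 0,"wx": 0,"wy": 0,"wz": 0}
    - {"tx": 0,"ty": 0.1,"tz": 0,"wx": 0,"wy": 0,"wz": 0}
    - {"tx": 0,"ty": 0.1,"tz": 0,"wx": 0,"wy": 0,"wz": 0}
    - {"tx": 0,"ty": 0.1,"tz": 0,"wx": 0,"wy": 0,"wz": 0}
    - {"tx": 0,"ty": 0.1,"tz": 0,"wx": 0,"wy": 0,"wz": 0}
    - {"tx": 0,"ty": 0.1,"tz": 0,"wx": 0,"wy": 0,"wz": 0}
    - {"tx": 0,"ty": 0.1,"tz": 0,"wx": 0,"wy": 0,"wz": 0}
    - {"tx": 0,"ty": 0.1,"tz": 0,"wx": 0,"wy": 0,"wz": 0}

```text
time: 16.0
tcp_pos: [0.5931, -0.0184, 0.1025]
eef_rot: [[-0.993, 0.122, 0.001], [0.122, 0.993, 0.001], [-0.001, 0.001, -1.0]]
ft_force: [-0.2, 7.0, 5.4]
gripper_width: 0.0259
grasp_force: 40.4
```

Call:
send_rows:
  moves:
    - {"tx": 0,"ty": 0.05,"tz": 0,"wx": 0,"wy": 0,"wz": 0}
    - {"tx": 0,"ty": 0.05,"tz": 0,"wx": 0,"wy": 0,"wz": 0}
    - {"tx": 0,"ty": 0.05,"tz": 0,"wx": 0,"wy": 0,"wz": 0}
    - {"tx": 0,"ty": 0.05,"tz": 0,"wx": 0,"wy": 0,"wz": 0}
    - {"tx": 0,"ty": 0.05,"tz": 0,"wx": 0,"wy": 0,"wz": 0}
    - {"tx": 0,"ty": 0.05,"tz": 0,"wx": 0,"wy": 0,"wz": 0}
    - {"tx": 0,"ty": 0.05,"tz": 0,"wx": 0,"wy": 0,"wz": 0}
    - {"tx": 0,"ty": 0.05,"tz": 0,"wx": 0,"wy": 0,"wz": 0}

```text
time: 16.8
tcp_pos: [0.5931, -0.0182, 0.1025]
eef_rot: [[-0.993, 0.122, 0.001], [0.122, 0.993, 0.001], [-0.001, 0.001, -1.0]]
ft_force: [-1.0, 4.5, 5.2]
gripper_width: 0.0252
grasp_force: 40.4
```

Call:
send_rows:
  moves:
    - {"tx": 0,"ty": 0.05,"tz": 0,"wx": 0,"wy": 0,"wz": 0}
    - {"tx": 0,"ty": 0.1,"tz": 0,"wx": 0,"wy": 0,"wz": 0}
    - {"tx": 0,"ty": 0.1,"tz": 0,"wx": 0,"wy": 0,"wz": 0}
    - {"tx": 0,"ty": 0.1,"tz": 0,"wx": 0,"wy": 0,"wz": 0}
    - {"tx": 0,"ty": 0.1,"tz": 0,"wx": 0,"wy": 0,"wz": 0}
    - {"tx": 0,"ty": 0.1,"tz": 0,"wx": 0,"wy": 0,"wz": 0}
    - {"tx": 0,"ty": 0.1,"tz": 0,"wx": 0,"wy": 0,"wz": 0}
    - {"tx": 0,"ty": 0.1,"tz": 0,"wx": 0,"wy": 0,"wz": 0}

```text
time: 17.6
tcp_pos: [0.5931, -0.0178, 0.1025]
eef_rot: [[-0.992, 0.122, 0.001], [0.122, 0.992, -0.0], [-0.001, -0.0, -1.0]]
ft_force: [-2.8, 0.3, 4.8]
gripper_width: 0.0254
grasp_force: 40.5
```

Run:
```python
from h import *
np.set_printoptions(precision=4,suppress=True)
for _ in range(3): c=read_camera("wrist")
b=cv2.cvtColor(c["pixels"],cv2.COLOR_RGB2BGR);t=cv2.cvtColor(read_camera("top")["pixels"],cv2.COLOR_RGB2BGR)
cv2.imwrite("pics/w5.png",b)
cv2.imwrite("pics/top5.png",cv2.resize(t[70:270,160:440],None,fx=2.85,fy=2.85,interpolation=cv2.INTER_CUBIC))
s=sense();print(s["time"],s["tcp_pos"],s["ft_force"],s["grasp_force"])
np.savez("c5.npz",**{k:np.array(v) for k,v in c.items()})
```

```text
17.8 [ 0.5932 -0.0178  0.1025] [-2.0319  0.097   6.1314] 40.49142301082611
```

View pics/w5.png

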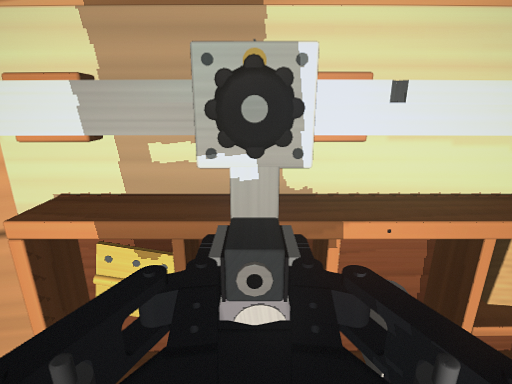

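The block is gripped, with the next notch visible at (399,91), knob centre at (254,108) and hinge undisturbed. One check: the next notch should lie 80 mm on from the block.

Run:
```python
from h import *
c=dict(np.load("c5.npz")); n=at_z(c,399.5,91.5,.062);k=at_z(c,254.5,108,.118);d=np.array([.122,.9925,0])
print("knob->next",(n-k)@d,"tcp->next",(n-np.array([.5932,-.0178,0]))@d)
for u in (0,1): pass
b=c["pixels"]; print(sense()["ft_force"])
```

```text
knob->next 0.08071684454216824 tcp->next 0.08119587692061782
[-2.03189785  0.09697725  6.13140585]
```

View pics/top5.png

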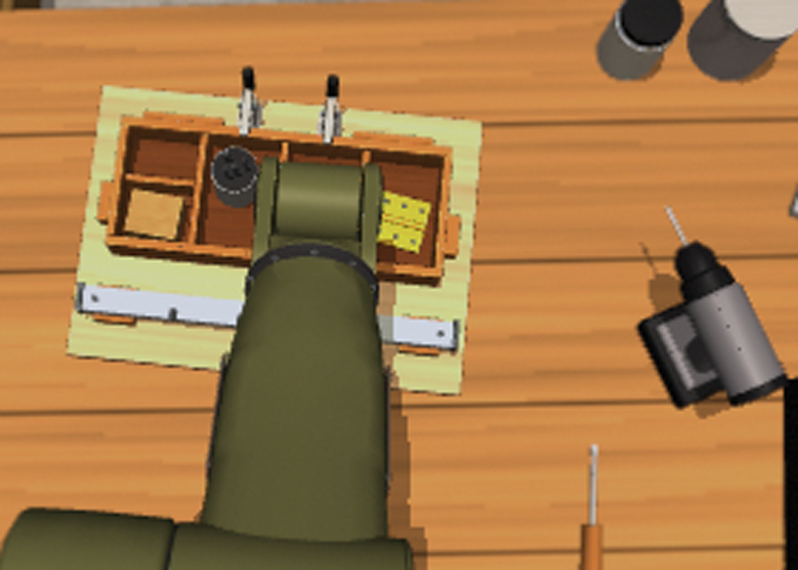

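The block is 80.7 mm from the next notch, which matches the notch spacing I measured (80.6 mm). There is almost no force along the rail, and nothing in the tray or on the bench has moved. Handing in.

```bash
python3 -c "from workcell import close_job; print(close_job())"
```

```text
the job is handed in; nothing more can be done
None
```

I loosened the knob about 90°, slid the guide block about 60.6 mm into the first notch, and handed the job in at about 18 s with the block still gripped there and nothing else seen to move.

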